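Feed a specimen rack past the spring gate

ROBOT

A 6-joint arm with a two-finger parallel gripper is mounted at the origin on the work surface. World frame = base frame: x ahead of the robot, y to its left, z up, the work surface at z = 0. Lengths are in m, angles in rad, forces in N, time in s.
With the tool pointing down it reaches from about 0.35 to 0.975 m from the base axis. Payload 17.4 kg.
Tool frame: the origin (TCP) lies midway between the tips of the shut fingers; the grasp point (between the pads) lies 19 mm behind it; z points along the fingers, y is the line along which they close (so a half turn about z gives the same grasp; the last joint's range is limited). The gripper opens to 85 mm and grips with 20 to 120 N. Pads are 22 mm wide; open, the fingers measure 114 mm over their backs; the gripper's body (76 mm by 85 mm) begins 54 mm behind the grasp point. The pads swing forward as they close: fully open they stand 13 mm farther back than shut.
Start: joints at [1.237, 0.116, 1.442, -0, 1.584, -0.038], TCP at [0.197, 0.646, 0.231] pointing down, gripper open.
Joint ranges: [-2.83, 2.83], [-0.83, 2.19], [0.07, 2.5], [-1.14, 4.28], [0.01, 3], [-2.97, 2.97]. Speed limits (rad/s): [1.89, 1.89, 2.22, 3.14, 3.14, 3.14].

INTERFACE

Orientations are given as a unit quaternion [x, y, z, w].
In Python, from plant import r gives the robot as it stands.
- The arm moves only by the tool servo_tool, never from a script. Its argument "motion" is a list of rows, each a list of 7 numbers: the opening, from 0 (shut) to 1 (fully open), then the shift along the tool's x, y, z as a fraction of full scale, then the turn, a rotation vector about the tool's x, y, z as a fraction of full scale. A call has 1 to 20 rows; each row is the pose to reach, as a shift and turn from the pose commanded when the call began, along the tool's axes at that moment; what a row does not reach only later rows make up. Full scale, the value 1, is 300 mm for a shift and pi/4 rad for a turn. A row lasts 1/10 s, in which the tool goes at most 50 mm and 8.59 degrees, less where a joint would pass 70% of its speed; a pose out of reach is approached as far as the arm can. A call with a number of a shift or a turn outside -1 to 1 is refused whole. A call with a gripper value outside its range is refused whole. The fingers move at their own pace and stop on an object; "squeeze" is the grip in N (left out, the last holds). Time passes only in rows, so rows that repeat a pose let the fingers close. It gives the time, the measured TCP pose, the force, the opening and the grip force at its end, in the units of the state.
- r.sense(): the state, without advancing time (a new reading comes with each control period).
- r.snapshot(name): name is "scene" or "top" or "wrist"; returns a dict with "frame" (420x560x3 uint8, blue, green, red), "intrinsics" (3x3 intrinsics, pixels), "pose" (4x4, takes a point from camera to world coordinates). Camera axes: x right, y up, looking along -z (the intrinsics and any distortion apply to the point x, -y, -z); pixel columns grow to the right and rows downward; lengths in m; the calibration is good to about 2 mm. A picture is of the moment at which its call begins. There is no depth.
- r.sign_off(): hands the job in; it is judged then, once.
The state is a dict: "t": time; "joint_positions": joint angles; "qvel": joint speeds; "effort": joint torques, N m; "eef_pos": TCP position; "ee_rot": TCP orientation; "force": force on the tool from outside, world axes, zero at the start; "moment": the same for the moment, N m; "gripper_width": finger opening in m; "finger_force": force on a finger pad.
Only numpy, scipy, OpenCV 4.12 (cv2) and the standard library are available. Lean on these libraries where they do the work, as an engineer would, in place of code of your own. Each camera call takes 0.05 s, during which the arm holds its last target. There are 200 camera calls.

TASK

Load the specimen feeder: with one fingertip press the blue treadle all the way down, while the yellow rack is still short of the red gate, and hold it down while another finger pushes the rack along the chute, so that the gate stays sunk and never touches the rack. Push the rack fully home against the rubber end stop, then take the hand away so that the gate springs up behind it. Only touch and push: never lift the rack, and leave everything else where it stands.

Things in the scene. Friction and masses are not known exactly. Their poses are not given: they have to be found in the camera images.
- feeder: Fixed specimen feeder, white base, black deck. Origin on the table, below the chute's centre line at the gate. x: along the chute, the way the rack is pushed; y: horizontal, from the chute towards the blue treadle (robot's side); z up. Place and yaw vary. Behind the end stop a white console: x 142 to 202, y -115 to +85 mm, 133 mm above the table.
- gate_line (a point): Point on the chute floor at the gate, on the centre line. The floor is level, 70 mm above the table, from feeder x=-215 to +130 mm, 68 mm wide between two aluminium rails 6 mm thick: the one on the treadle side is 14 mm high with a dark slot at the gate, the other 24 mm high.
- gate (a joint): Gate angle. Hinge rod parallel to the chute at feeder y=+135, 77.5 mm above the table, posts at x=-205 and +62 mm, 90 mm high. Treadle and red leaf are one rigid part. 0 = shut, leaf 26 mm above the chute floor (a spring shuts it when let go); 0.32 = treadle fully down on its stop, leaf about 7 mm below the floor. Leaf is clear of the rack from 0.26 on. Takes 3 to 8 N at the treadle's middle.
- treadle_top (a point): Blue treadle: plate with grey pads, 245 mm along the chute (feeder x=-195 to +50), y=+50 to +122 mm, 5 mm thick. This point: top face, x=-72.5, 55 mm from the hinge. Shut, it slopes up to the chute by 0.32 rad; fully down it is level, top 80 mm above the table (10 mm above the chute floor), so one tip can press and slide along it while another at the same height pushes the rack.
- leaf_top (a point): Middle of the top edge of the red gate leaf, a plate 5 mm thick and 62 mm wide standing across the chute at feeder x=0; a steel arm joins it to the treadle. It sinks straight down through a slot in the chute floor when the treadle is pressed.
- rack: Loose yellow specimen rack, 0.2 to 0.4 kg, 90 mm long (its x axis, along the chute, front at +x), 62 mm wide, a flat end wall 36 mm high at each end, upright cards between, 48 mm high. Origin: centre of its underside, on the chute floor. Starts with its front 25 to 75 mm short of the gate. Fully home its origin is at feeder x=+85 mm, its rear 40 mm past the gate.
- home (a point): Foot of the rubber face of the end stop on the chute's centre line, at floor height (the face is 34 mm high); the rack's front reaches it when home.
- spare_rack: Bystander: grey rack like the yellow one, on the table. Leave alone.
- clamp_ring: Bystander: aluminium ring, 52 mm across, 12 mm high, on the feeder's black deck beyond the far rail (feeder y about -87 mm). Leave alone.
- dart_weight: Bystander: brass weight, 32 mm across, 36 mm high, on the feeder's black deck beyond the far rail (feeder y about -87 mm). Leave alone.
- sample_jar: Bystander: closed jar, 56 mm across, 75 mm high, on the table. Leave alone.
- tray_cup: Bystander: white cup, 76 mm across, 80 mm high, on the table. Leave alone.
- screwdriver: Bystander: screwdriver lying on the table beyond the feeder. Leave alone.
- foil_roll: Bystander: blue upright roll, 44 mm across, 60 mm high, on the table. Leave alone.
Not all that is in view belongs to the job. There is more than one size of the rack; the job needs the middle-sized.

How it is judged:
On the way, in this order (a step that is already met when the one before it is completed fails the run):
1. a finger holds the treadle down (gate open beyond 0.26 rad) while the rack is still short of the gate (value of joint gate above 0.26 rad and contact force between the fingers and gate above 0.5 N and x of rack in the frame of feeder below -0.045 m), for 0.1 s.
2. the rack is under way through the gate, the treadle still held down by a finger (value of joint gate above 0.24 rad and contact force between the fingers and gate above 0.5 N and x of rack in the frame of feeder between -0.02 and 0.03 m), for 0.05 s.
3. the whole rack is past the gate, the treadle still held down (value of joint gate above 0.24 rad and contact force between the fingers and gate above 0.5 N and x of rack in the frame of feeder above 0.05 m), for 0.05 s.
At the end, for the whole second after the job is handed in: The rack stands flat in the chute, within 5 mm of fully home against the end stop and at rest; the gate has sprung shut behind it (under 0.03 rad); every bystander is within 15 mm of where it was (x of rack in the frame of feeder above 0.08 m and value of joint gate below 0.03 rad and angle between rack's own z axis and vertical below 0.08 rad and height (world z) of rack below 0.075 m and linear speed of rack below 0.01 m/s and distance of each of spare_rack, clamp_ring, dart_weight, sample_jar, tray_cup, screwdriver, foil_roll from where it was at the start of the episode below 0.015 m); the robot touches nothing.
It fails at once if the gate touches the rack (more than 1 N) (contact force between gate and rack above 1 N).
It fails at once if the rack is lifted more than 15 mm off the chute floor or tipped (height (world z) of rack above 0.085 m or angle between rack's own z axis and vertical above 0.3 rad).
It fails at once if a bystander is moved more than 15 mm (distance of any of spare_rack, clamp_ring, dart_weight, sample_jar, tray_cup, screwdriver, foil_roll from where it was at the start of the episode above 0.015 m).
It also fails if it takes over 48 s, if anything falls off the work surface, if the arm or the gripper's body presses on something with over 40 N, if the wrist force passes 120 N, or if a joint passes its speed limit or range.

## Working session

There is one attempt and no reset: what is moved stays moved. The work goes in short steps, Python scripts to look and compute and a tool call to move; the robot and the scene stay as the last step left them, time stands still between calls to the robot, and variables do not carry over. Pictures are saved under pics/ and viewed, at most 10 in all, crops included, and the job is handed in when it is done.

Besides the shell and the picture viewer there is one more tool, called after "Request:" as name(argument=value, ...) on one line, values as JSON. servo_tool: Moves the arm, as the interface text tells. Shift numbers are shares of 300 mm and turn numbers shares of pi/4 rad, none past 1 either way. Its arguments: {"type":"object","properties":{"motion":{"type":"array","items":{"type":"array","items":{"type":"number"}}},"squeeze":{"type":"number"}},"required":["motion"]}

```bash
mkdir -p pics && ls && python3 - <<'E'
from plant import r
import cv2,numpy as np,pickle
d={}
for n in("scene","top"):
    s=r.snapshot(n);d[n]=s;cv2.imwrite(f"pics/{n}0.png",s["frame"]);print(n,s["intrinsics"].tolist(),np.round(s["pose"],3).tolist())
pickle.dump(d,open("d.pkl","wb"))
s=r.sense();print({k:np.round(v,3).tolist() for k,v in s.items()})
E
```

```text
pics
scene [[389.4765214285839, 0.0, 270.9961147692683], [0.0, 389.4765214285839, 210.19103687428978], [0.0, 0.0, 1.0]] [[-0.069, -0.757, 0.65, 1.325], [0.998, -0.045, 0.053, 0.046], [-0.011, 0.652, 0.758, 0.95], [0.0, 0.0, 0.0, 1.0]]
top [[519.8342373259475, 0.0, 273.38951686120924], [0.0, 519.8342373259475, 207.51716913934428], [0.0, 0.0, 1.0]] [[0.002, 0.991, -0.13, 0.39], [-1.0, 0.002, -0.001, -0.0], [-0.001, 0.13, 0.991, 1.792], [0.0, 0.0, 0.0, 1.0]]
{'t': 0.1, 'joint_positions': [1.237, 0.116, 1.442, -0.0, 1.584, -0.038], 'qvel': [0.0, -0.002, -0.001, -0.0, 0.0, 0.0], 'effort': [0.002, -73.367, -63.38, 0.0, 0.005, -0.0], 'eef_pos': [0.197, 0.646, 0.231], 'ee_rot': [0.147, 0.989, -0.0, -0.0], 'force': [0.031, 0.049, -0.152], 'moment': [0.003, 0.045, -0.001], 'finger_force': 0.0, 'gripper_width': 0.085}
```

View pics/top0.png

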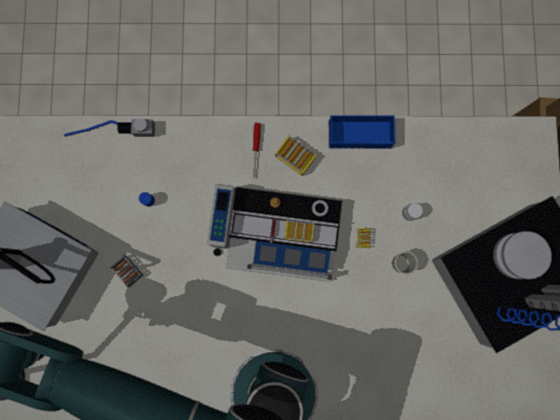

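View pics/scene0.png

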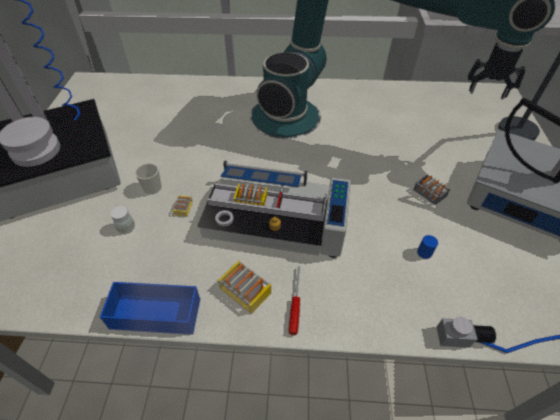

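The top view shows three yellow racks: a large one at (297,155), one in the chute at (300,230) and a small one at (366,238). The middle-sized one in the chute fits, because it lies short of the red gate at (248,230). I'll confirm it in a crop.

```bash
cat > h.py <<'E'
import numpy as np,cv2
def ray(s,u,v):
    K=s["intrinsics"];P=s["pose"];d=P[:3,:3]@np.array([(u-K[0,2])/K[0,0],-(v-K[1,2])/K[1,1],-1.]);return P[:3,3],d
def onz(s,u,v,z):
    o,d=ray(s,u,v);return o+d*(z-o[2])/d[2]
def proj(s,p):
    P=s["pose"];K=s["intrinsics"];q=P[:3,:3].T@(np.asarray(p)-P[:3,3]);q=q*[1,-1,-1];q=K@q;return q[:2]/q[2]
E
python3 - <<'E'
import pickle,cv2,numpy as np
from h import *
d=pickle.load(open("d.pkl","rb"));s=d["top"];f=s["frame"]
c=cv2.resize(f[175:290,200:385],None,fx=4.3,fy=4.3,interpolation=cv2.INTER_CUBIC);cv2.imwrite("pics/c1.png",c)
h=cv2.cvtColor(f,cv2.COLOR_BGR2HSV)
def m(lo,hi,z,nm,mn=8):
    k=cv2.inRange(h,lo,hi);n,l,st,ce=cv2.connectedComponentsWithStats(k)
    for i in range(1,n):
        if st[i,4]>=mn and 175<ce[i][1]<290 and 200<ce[i][0]<385:
            rr=cv2.minAreaRect(np.argwhere(l==i)[:,::-1].astype(np.float32))
            print(nm,st[i],ce[i].round(1),"xy",onz(s,*ce[i],z).round(3),"corners",[onz(s,*p,z).round(3)[:2].tolist() for p in cv2.boxPoints(rr)])
m((18,120,80),(35,255,255),.1,"yel",30);m((0,120,60),(8,255,255),.09,"red");m((100,100,40),(125,255,255),.09,"blue",60)
E
```

```text
yel [271 198   8   9  56] [274.3 202. ] xy [ 0.631 -0.002  0.1  ] corners [[0.644, 0.009], [0.644, -0.014], [0.617, -0.014], [0.617, 0.009]]
yel [285 220  10  19 115] [289.2 229.3] xy [ 0.541 -0.05   0.1  ] corners [[0.513, -0.035], [0.572, -0.041], [0.569, -0.068], [0.51, -0.062]]
yel [299 223   4  16  31] [300.7 230.7] xy [ 0.536 -0.088  0.1  ] corners [[0.513, -0.082], [0.562, -0.088], [0.561, -0.094], [0.512, -0.088]]
yel [308 223   6  19  78] [310.4 231.6] xy [ 0.533 -0.12   0.1  ] corners [[0.562, -0.112], [0.562, -0.128], [0.503, -0.128], [0.503, -0.112]]
yel [358 228  13   7  50] [364.1 231. ] xy [ 0.536 -0.295  0.1  ] corners [[0.529, -0.274], [0.548, -0.277], [0.544, -0.314], [0.525, -0.312]]
yel [359 236  11   4  31] [364.  237.4] xy [ 0.515 -0.294  0.1  ] corners [[0.51, -0.278], [0.519, -0.278], [0.52, -0.31], [0.51, -0.31]]
yel [357 241  13   7  60] [363.2 244.1] xy [ 0.493 -0.291  0.1  ] corners [[0.487, -0.27], [0.505, -0.272], [0.501, -0.312], [0.483, -0.31]]
red [272 219   3  18  22] [272.8 226.6] xy [0.55  0.003 0.09 ] corners [[0.52, 0.009], [0.576, 0.002], [0.575, -0.002], [0.519, 0.005]]
blue [211 189  20  53 423] [219.7 218.5] xy [0.577 0.178 0.09 ] corners [[0.508, 0.209], [0.677, 0.188], [0.671, 0.145], [0.502, 0.166]]
blue [ 254  241   77   32 1005] [291.  256.6] xy [ 0.452 -0.056  0.09 ] corners [[0.431, 0.067], [0.505, 0.058], [0.474, -0.184], [0.4, -0.173]]
```

View pics/c1.png

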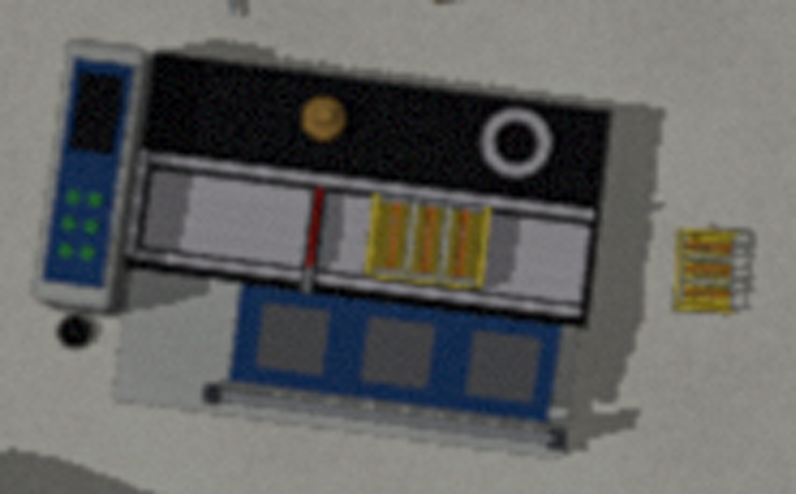

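The crop confirms that the middle-sized rack is in the chute, at crop (370-490, 195-285), just to the right of the red gate at (314,228). The posts are at (212,393) and (565,437), and the console's left corners are at (68,40) and (37,297). Next I'll fit the feeder pose from these and work out the targets.

```bash
python3 - <<'E'
import pickle
from h import *
from scipy.optimize import least_squares
s=pickle.load(open("d.pkl","rb"))["top"]
pts=[((212,393),(62,135,90)),((565,437),(-205,135,90)),((314,228),(0,0,96)),((68,40),(202,-115,133)),((37,297),(202,85,133)),((597,213),(-215,-37,94)),((582,315),(-215,37,84))]
def uv(c):return (c[0]+.5)/4.3-.5+200,(c[1]+.5)/4.3-.5+175
W=np.array([onz(s,*uv(c),p[2]/1e3)[:2] for c,p in pts]);F=np.array([p[:2] for _,p in pts])/1e3
def R(a):return np.array([[np.cos(a),-np.sin(a)],[np.sin(a),np.cos(a)]])
q=least_squares(lambda q:(F@R(q[2]).T+q[:2]-W).ravel(),[.54,0,1.44],loss="soft_l1",f_scale=.003).x
print(q,np.degrees(q[2]));print(((W-q[:2])@R(q[2])-F).round(4).tolist())
np.save("feeder.npy",q)
g=lambda p:((p[:2]-q[:2])@R(q[2])).round(4)
for c,z in [((375,240),.106),((487,247),.106),((375,195),.106),((367,275),.106),((490,208),.106),((484,285),.106),((323,118),.1),((517,143),.08)]:print(c,g(onz(s,*uv(c),z)))
from plant import r
t=r.sense()
from scipy.spatial.transform import Rotation as Ro
T=Ro.from_quat(t["ee_rot"]);X=R(q[2])
D=np.array([[X[0,0],-X[0,1],0],[X[1,0],-X[1,1],0],[0,0,-1]])
print("turn",(T.inv()*Ro.from_matrix(D)).as_rotvec())
for fx in(-.16,-.175,.03):
    w=np.r_[q[:2]+X@[fx,.046],.16];print(fx,w,T.inv().apply(w-t["eef_pos"]))
E
```

```text
[0.54745502 0.00301798 1.44792865] 82.96020055443633
[[-0.0005, -0.0006], [-0.0022, -0.0012], [0.0005, 0.001], [-0.0004, 0.0016], [-0.0046, -0.004], [0.0028, -0.0005], [0.0045, 0.0035]]
(375, 240) [-0.0465  0.0052]
(487, 247) [-1.312e-01 -1.000e-04]
(375, 195) [-0.0424 -0.0288]
(367, 275) [-0.0438  0.0323]
(490, 208) [-0.13   -0.0298]
(484, 285) [-0.1322  0.0287]
(323, 118) [ 0.0042 -0.0832]
(517, 143) [-0.1466 -0.0854]
turn [-8.56081151e-04  6.68040561e-04  1.39785408e+00]
-0.16 [ 0.4821924  -0.15013812  0.16      ] [-0.50502767 -0.67781648  0.07132061]
-0.175 [ 0.48035402 -0.16502504  0.16      ] [-0.50760889 -0.69259271  0.07133528]
0.03 [0.50547856 0.03842952 0.16      ] [-0.47233221 -0.49065085  0.07113483]
```

Request:
servo_tool(motion=[[1, -0.83, -1, 0, 0, 0, 0.89], [1, -0.83, -1, 0, 0, 0, 0.89], [1, -0.83, -1, 0, 0, 0, 0.89], [1, -0.83, -1, 0, 0, 0, 0.89], [1, -0.83, -1, 0, 0, 0, 0.89], [1, -0.83, -1, 0, 0, 0, 0.89], [1, -0.83, -1, 0, 0, 0, 0.89], [1, -0.83, -1, 0, 0, 0, 0.89], [1, -0.83, -1, 0, 0, 0, 0.89], [1, -0.83, -1, 0, 0, 0, 0.89], [1, -0.83, -1, 0, 0, 0, 0.89], [1, -0.83, -1, 0, 0, 0, 0.89]])

```text
t: 1.3
eef_pos: [0.3471, 0.2869, 0.2311]
ee_rot: [0.476, 0.879, -0.0, -0.0]
force: [-0.3, 1.0, -0.5]
gripper_width: 0.0858
finger_force: 0.0
```

```bash
cat > goal.py <<'E'
import sys,numpy as np
from plant import r
from scipy.spatial.transform import Rotation as Ro
q=np.load("feeder.npy");c,s=np.cos(q[2]),np.sin(q[2]);X=np.array([[c,-s],[s,c]])
D=Ro.from_matrix([[c,s,0],[s,-c,0],[0,0,-1]])
t=r.sense();T=Ro.from_quat(t["ee_rot"]);p=t["eef_pos"]
print("t",t["t"],"feeder xy",((p[:2]-q[:2])@X).round(4),"z",round(p[2],4),"F",np.round(t["force"],1),"w",t["gripper_width"])
if len(sys.argv)>3:
    a=[float(v) for v in sys.argv[1:4]];w=np.r_[q[:2]+X@a[:2],a[2]]
    print("shift",(T.inv().apply(w-p)/.3).round(4),"turn",((T.inv()*D).as_rotvec()/(np.pi/4)).round(4))
E
python3 goal.py -0.16 0.046 0.16
```

```text
t 1.3 feeder xy [0.2572 0.2337] z 0.2311 F [-0.3  1.  -0.5] w 0.08576856961154432
shift [-1.4666 -0.4179  0.237 ] turn [-7.000e-04  1.000e-04  8.917e-01]
```

Request:
servo_tool(motion=[[1, -1, -0.28, 0, 0, 0, 0.892], [1, -1, -0.28, 0, 0, 0, 0.892], [1, -1, -0.28, 0, 0, 0, 0.892], [1, -1, -0.28, 0, 0, 0, 0.892], [1, -1, -0.28, 0, 0, 0, 0.892], [1, -1, -0.28, 0, 0, 0, 0.892], [1, -1, -0.28, 0, 0, 0, 0.892], [1, -1, -0.28, 0, 0, 0, 0.892], [1, -1, -0.28, 0, 0, 0, 0.892], [1, -1, -0.28, 0, 0, 0, 0.892]])

```text
t: 2.3
eef_pos: [0.4404, -0.0097, 0.2313]
ee_rot: [0.749, 0.663, 0.0, -0.0]
force: [-0.4, 0.7, 0.2]
gripper_width: 0.085
finger_force: 0.0
```

```bash
python3 goal.py -0.16 0.046 0.15
```

```text
t 2.3 feeder xy [-0.0258  0.1047] z 0.2313 F [-0.4  0.7  0.2] w 0.08495648046723903
shift [-0.4476  0.1955  0.2709] turn [-0.     -0.0003  0.0007]
```

Request:
servo_tool(motion=[[1, -0.448, 0.196, 0, 0, 0, 0], [1, -0.448, 0.196, 0, 0, 0, 0], [1, -0.448, 0.196, 0, 0, 0, 0], [1, -0.448, 0.196, 0.27, 0, 0, 0], [1, -0.448, 0.196, 0.27, 0, 0, 0], [1, -0.448, 0.196, 0.27, 0, 0, 0], [1, -0.448, 0.196, 0.27, 0, 0, 0], [1, -0.448, 0.196, 0.27, 0, 0, 0]])

```text
t: 3.1
eef_pos: [0.483, -0.1514, 0.1528]
ee_rot: [0.749, 0.662, 0.001, 0.001]
force: [-0.1, 0.2, -0.0]
gripper_width: 0.0854
finger_force: 0.0
```

```bash
python3 goal.py -0.16 0.046 0.09; python3 - <<'E'
from plant import r
import cv2,numpy as np,pickle
d={n:r.snapshot(n) for n in("wrist","scene")};pickle.dump(d,open("d2.pkl","wb"))
a=d["wrist"]["frame"];b=cv2.resize(d["scene"]["frame"][130:260,180:370],(614,420),interpolation=cv2.INTER_CUBIC)
cv2.imwrite("pics/w1.png",a);cv2.imwrite("pics/s1.png",b)
E
```

```text
t 3.1 feeder xy [-0.1611  0.045 ] z 0.1528 F [-0.1  0.2 -0. ] w 0.08535271747544672
shift [ 0.0038 -0.0039  0.2092] turn [ 0.0037  0.0009 -0.0004]
```

View pics/w1.png

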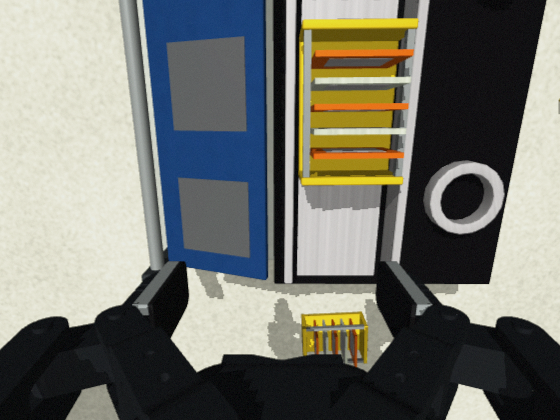

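View pics/s1.png

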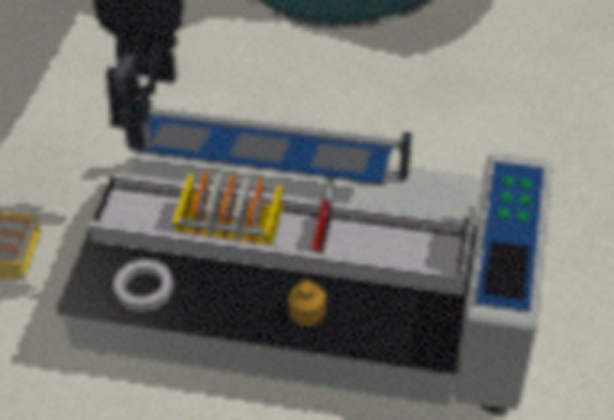

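The wrist view shows the treadle on the left and the rack's rear wall at row 181, columns 300-402. The near rail is at about column 289, and one finger sits over the treadle with the other over the chute. The scene crop shows the gripper clear of everything. I'll check the feeder pose against the wrist calibration.

```bash
python3 - <<'E'
import pickle
from h import *
q=np.load("feeder.npy");c,s=np.cos(q[2]),np.sin(q[2]);X=np.array([[c,-s],[s,c]])
d=pickle.load(open("d2.pkl","rb"))["wrist"]
for n,u,v,z in[("rackrear L",300,183,.106),("rackrear R",402,184,.106),("front R",417,22,.106),("front L",300,22,.106),("nearrail end",289,283,.084),("farrail end",396,283,.094),("floor end L",297,276,.07),("floor end R",375,276,.07),("treadle outer end y122,x-195",170,262,.082),("treadle inner y50",268,278,.103)]:
    print(n,((onz(d,u,v,z)[:2]-q[:2])@X).round(4))
E
```

```text
rackrear L [-0.1283  0.0336]
rackrear R [-0.129  -0.0288]
front R [-0.0409 -0.0278]
front L [-0.041   0.0349]
nearrail end [-0.2081  0.0392]
farrail end [-0.2028 -0.0366]
floor end L [-0.2096  0.0325]
floor end R [-0.2097 -0.0291]
treadle outer end y122,x-195 [-0.1918  0.1268]
treadle inner y50 [-0.1939  0.054 ]
```

Request:
servo_tool(motion=[[1, 0, 0, 0.12, 0, 0, 0], [1, 0, 0, 0.19, 0, 0, 0], [1, 0, 0, 0.207, 0, 0, 0], [1, 0, 0, 0.22, 0, 0, 0], [1, 0, 0, 0.23, 0, 0, 0], [1, 0, 0, 0.24, 0, 0, 0], [1, 0, 0, 0.25, 0, 0, 0], [1, 0, 0, 0.255, 0, 0, 0], [1, 0, 0, 0.26, 0, 0, 0], [1, 0, 0, 0.26, 0, 0, 0]])

```text
t: 4.2
eef_pos: [0.4832, -0.1522, 0.074]
ee_rot: [0.75, 0.662, 0.001, 0.001]
force: [2.9, 0.5, 7.6]
gripper_width: 0.0854
finger_force: 3.0
```

```bash
python3 goal.py -0.16 0.046 0.067
```

```text
t 4.2 feeder xy [-0.1619  0.0447] z 0.074 F [2.9 0.5 7.6] w 0.08538800486462192
shift [ 0.0065 -0.0043  0.0232] turn [ 0.0039  0.0008 -0.0022]
```

Request:
servo_tool(motion=[[1, 0, 0, 0.005, 0, 0, 0], [1, 0, 0, 0.01, 0, 0, 0], [1, 0, 0, 0.015, 0, 0, 0], [1, 0, 0, 0.015, 0, 0, 0]])

```text
t: 4.6
eef_pos: [0.4835, -0.1523, 0.0698]
ee_rot: [0.75, 0.662, 0.001, 0.002]
force: [4.8, -0.0, 6.9]
gripper_width: 0.0855
finger_force: 3.6
```

Request:
servo_tool(motion=[[1, 0, 0, 0.005, 0, 0, 0], [1, 0, 0, 0.007, 0, 0, 0], [1, 0, 0, 0.007, 0, 0, 0]])

```text
t: 4.9
eef_pos: [0.4836, -0.1523, 0.0678]
ee_rot: [0.75, 0.662, 0.001, 0.002]
force: [5.3, -0.3, 7.5]
gripper_width: 0.0853
finger_force: 3.9
```

Request:
servo_tool(motion=[[1, 0, 0, 0.005, 0, 0, 0], [1, 0, 0, 0.007, 0, 0, 0], [1, 0, 0, 0.007, 0, 0, 0]])

```text
t: 5.2
eef_pos: [0.4838, -0.1524, 0.0666]
ee_rot: [0.75, 0.662, 0.001, 0.002]
force: [2.1, 0.9, 16.4]
gripper_width: 0.0856
finger_force: 8.1
```

Request:
servo_tool(motion=[[1, 0, 0, 0.005, 0, 0, 0], [1, 0, 0, 0.005, 0, 0, 0]])

```text
t: 5.4
eef_pos: [0.484, -0.1524, 0.0661]
ee_rot: [0.75, 0.662, 0.001, 0.002]
force: [-3.4, 3.5, 28.6]
gripper_width: 0.0853
finger_force: 14.3
```

```bash
python3 goal.py -0.16 0.046 0.067; python3 - <<'E'
from plant import r
import cv2
a=r.snapshot("wrist")["frame"];b=cv2.resize(r.snapshot("scene")["frame"][150:250,200:340],(588,420),interpolation=cv2.INTER_CUBIC)
import numpy as np
cv2.imwrite("pics/m2.png",cv2.resize(np.vstack([a,cv2.resize(b,(560,400))]),(410,600),interpolation=cv2.INTER_AREA))
E
```

```text
t 5.4 feeder xy [-0.162   0.0439] z 0.0661 F [-3.4  3.5 28.6] w 0.0852564444894547
shift [ 0.0067 -0.0069 -0.003 ] turn [ 0.0062  0.0011 -0.0022]
```

View pics/m2.png

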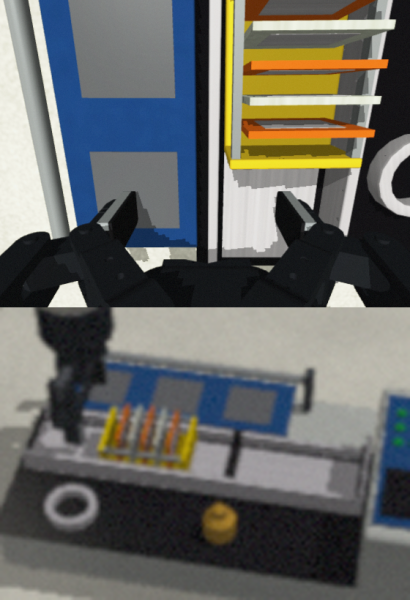

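The wrist half of the picture shows the treadle level. In the scene half the leaf is sunk, with only the dark slot at (235,455). Force rose sharply at z = 0.0666, so the treadle is on its stop. Next I push the rack.

Request:
servo_tool(motion=[[1, 0.015, 0, 0, 0, 0, 0], [1, 0.03, 0, 0, 0, 0, 0], [1, 0.045, 0, 0, 0, 0, 0], [1, 0.06, 0, 0, 0, 0, 0], [1, 0.07, 0, 0, 0, 0, 0], [1, 0.08, 0, 0, 0, 0, 0], [1, 0.095, 0, 0, 0, 0, 0], [1, 0.11, 0, 0, 0, 0, 0], [1, 0.125, 0, 0, 0, 0, 0], [1, 0.14, 0, 0, 0, 0, 0], [1, 0.15, 0, 0, 0, 0, 0], [1, 0.15, 0, 0, 0, 0, 0]])

```text
t: 6.7
eef_pos: [0.4898, -0.1089, 0.0664]
ee_rot: [0.75, 0.662, 0.001, 0.004]
force: [-1.7, -11.0, 29.0]
gripper_width: 0.0851
finger_force: 14.1
```

```bash
python3 goal.py 0.033 0.046 0.066
```

```text
t 6.7 feeder xy [-0.1182  0.0435] z 0.0664 F [ -1.7 -11.   29. ] w 0.08505182852583872
shift [ 0.5039 -0.0089 -0.0008] turn [ 0.0077  0.0049 -0.0015]
```

Request:
servo_tool(motion=[[1, 0.02, 0, 0, 0, 0, 0], [1, 0.04, 0, 0, 0, 0, 0], [1, 0.06, 0, 0, 0, 0, 0], [1, 0.08, 0, 0, 0, 0, 0], [1, 0.1, 0, 0, 0, 0, 0], [1, 0.12, 0, 0, 0, 0, 0], [1, 0.14, 0, 0, 0, 0, 0], [1, 0.16, 0, 0, 0, 0, 0], [1, 0.18, 0, 0, 0, 0, 0], [1, 0.19, 0, 0, 0, 0, 0], [1, 0.19, 0, 0, 0, 0, 0]])

```text
t: 7.8
eef_pos: [0.497, -0.0521, 0.0665]
ee_rot: [0.75, 0.662, 0.001, 0.003]
force: [-2.4, -12.2, 30.4]
gripper_width: 0.0858
finger_force: 14.9
```

```bash
python3 goal.py 0.033 0.046 0.066
```

```text
t 7.8 feeder xy [-0.0609  0.0433] z 0.0665 F [ -2.4 -12.2  30.4] w 0.08580377784915183
shift [ 0.3131 -0.0094  0.0004] turn [ 0.008   0.0042 -0.0014]
```

Request:
servo_tool(motion=[[1, 0.02, 0, 0, 0, 0, 0], [1, 0.04, 0, 0, 0, 0, 0], [1, 0.06, 0, 0, 0, 0, 0], [1, 0.08, 0, 0, 0, 0, 0], [1, 0.1, 0, 0, 0, 0, 0], [1, 0.12, 0, 0, 0, 0, 0], [1, 0.14, 0, 0, 0, 0, 0], [1, 0.16, 0, 0, 0, 0, 0], [1, 0.18, 0, 0, 0, 0, 0], [1, 0.2, 0, 0, 0, 0, 0], [1, 0.22, 0, 0, 0, 0, 0], [1, 0.235, 0, 0, 0, 0, 0], [1, 0.25, 0, 0, 0, 0, 0], [1, 0.25, 0, 0, 0, 0, 0]])

```text
t: 9.2
eef_pos: [0.5065, 0.0228, 0.0665]
ee_rot: [0.75, 0.662, 0.001, 0.003]
force: [-0.4, -10.5, 30.4]
gripper_width: 0.0856
finger_force: 15.3
```

```bash
python3 goal.py 0.033 0.046 0.066; python3 - <<'E'
from plant import r
import cv2,pickle,numpy as np
d={n:r.snapshot(n) for n in("wrist","scene")};pickle.dump(d,open("d3.pkl","wb"))
b=cv2.resize(d["scene"]["frame"][150:250,220:360],(560,400),interpolation=cv2.INTER_CUBIC)
cv2.imwrite("pics/m3.png",cv2.resize(np.vstack([d["wrist"]["frame"],b]),(410,600),interpolation=cv2.INTER_AREA))
E
```

```text
t 9.2 feeder xy [0.0146 0.043 ] z 0.0665 F [ -0.4 -10.5  30.4] w 0.08561601455928679
shift [ 0.0613 -0.0099  0.0015] turn [ 0.0083  0.0024 -0.0016]
```

View pics/m3.png

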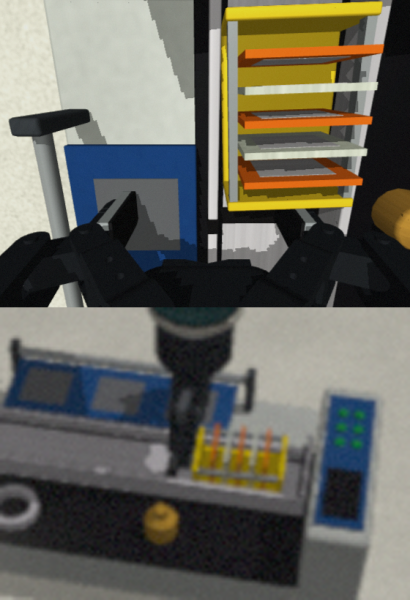

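The rack is past the slot (rear wall at row 205 in the wrist half) and short of the stop by about 15 mm. I'll creep it home and watch the along-chute force, which sits at about -11 N while sliding.

Request:
servo_tool(motion=[[1, 0.008, 0, 0, 0, 0, 0], [1, 0.016, 0, 0, 0, 0, 0], [1, 0.024, 0, 0, 0, 0, 0], [1, 0.032, 0, 0, 0, 0, 0], [1, 0.04, 0, 0, 0, 0, 0], [1, 0.045, 0, 0, 0, 0, 0], [1, 0.045, 0, 0, 0, 0, 0]])

```text
t: 10.0
eef_pos: [0.5082, 0.0362, 0.0665]
ee_rot: [0.75, 0.662, 0.002, 0.003]
force: [-1.1, -10.5, 30.4]
gripper_width: 0.0854
finger_force: 15.8
```

Request:
servo_tool(motion=[[1, 0.007, 0, 0, 0, 0, 0], [1, 0.01, 0, 0, 0, 0, 0], [1, 0.01, 0, 0, 0, 0, 0]])

```text
t: 10.3
eef_pos: [0.5085, 0.0383, 0.0665]
ee_rot: [0.75, 0.662, 0.001, 0.003]
force: [-3.3, -20.0, 31.7]
gripper_width: 0.0855
finger_force: 19.9
```

```bash
python3 goal.py 0.033 0.046 0.066
```

```text
t 10.3 feeder xy [0.0302 0.043 ] z 0.0665 F [ -3.3 -20.   31.7] w 0.08550677799704233
shift [ 0.0093 -0.01    0.0016] turn [ 0.008   0.0041 -0.0027]
```

Request:
servo_tool(motion=[[1, 0.005, 0, 0, 0, 0, 0], [1, 0.007, 0, 0, 0, 0, 0], [1, 0.007, 0, 0, 0, 0, 0]])

```text
t: 10.6
eef_pos: [0.5085, 0.0384, 0.0665]
ee_rot: [0.75, 0.661, -0.001, 0.005]
force: [-7.9, -39.5, 35.7]
gripper_width: 0.0853
finger_force: 24.9
```

```bash
python3 goal.py; python3 - <<'E'
from plant import r
import cv2,pickle,numpy as np
d={n:r.snapshot(n) for n in("wrist","scene")};pickle.dump(d,open("d4.pkl","wb"))
b=cv2.resize(d["scene"]["frame"][150:250,220:360],(560,400),interpolation=cv2.INTER_CUBIC)
cv2.imwrite("pics/m4.png",cv2.resize(np.vstack([d["wrist"]["frame"],b]),(410,600),interpolation=cv2.INTER_AREA))
E
```

```text
t 10.6 feeder xy [0.0303 0.043 ] z 0.0665 F [ -7.9 -39.5  35.7] w 0.08529413149135325
```

View pics/m4.png

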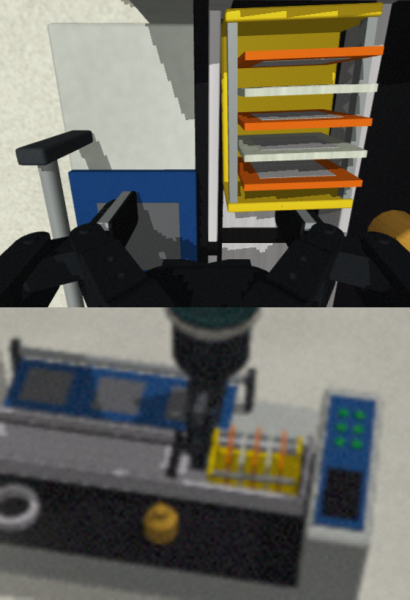

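The rack doesn't move and force has reached 40 N, so it is home: its front touches the stop in the scene half, right of (300,460). I'll back off slightly, then lift straight up.

Request:
servo_tool(motion=[[1, -0.01, 0, 0, 0, 0, 0], [1, -0.018, 0, 0, 0, 0, 0], [1, -0.024, 0, 0, 0, 0, 0], [1, -0.024, 0, 0, 0, 0, 0]])

```text
t: 11.1
eef_pos: [0.5082, 0.0361, 0.0665]
ee_rot: [0.75, 0.661, 0.004, 0.001]
force: [1.4, 10.8, 28.3]
gripper_width: 0.0856
finger_force: 14.3
```

```bash
python3 goal.py
```

```text
t 11.1 feeder xy [0.028 0.043] z 0.0665 F [ 1.4 10.8 28.3] w 0.08557961480486483
```

Request:
servo_tool(motion=[[1, -0.002, 0, -0.015, 0, 0, 0], [1, -0.002, 0, -0.03, 0, 0, 0], [1, -0.002, 0, -0.05, 0, 0, 0], [1, -0.002, 0, -0.07, 0, 0, 0], [1, -0.002, 0, -0.1, 0, 0, 0], [1, -0.002, 0, -0.15, 0, 0, 0], [1, -0.002, 0, -0.25, 0, 0, 0], [1, -0.002, 0, -0.35, 0, 0, 0], [1, -0.002, 0, -0.45, 0, 0, 0], [1, -0.002, 0, -0.5, 0, 0, 0], [1, -0.002, 0, -0.5, 0, 0, 0], [1, -0.002, 0, -0.5, 0, 0, 0]])

```text
t: 12.3
eef_pos: [0.5053, 0.0344, 0.2113]
ee_rot: [0.75, 0.662, -0.0, -0.0]
force: [-0.2, 0.2, -0.8]
gripper_width: 0.0856
finger_force: 0.0
```

```bash
python3 goal.py; python3 - <<'E'
from plant import r
import cv2,pickle,numpy as np
d={n:r.snapshot(n) for n in("wrist","scene")};pickle.dump(d,open("d5.pkl","wb"))
b=cv2.resize(d["scene"]["frame"][150:250,220:360],(560,400),interpolation=cv2.INTER_CUBIC)
cv2.imwrite("pics/m5.png",cv2.resize(np.vstack([d["wrist"]["frame"],b]),(410,600),interpolation=cv2.INTER_AREA))
E
```

```text
t 12.3 feeder xy [0.026  0.0457] z 0.2113 F [-0.2  0.2 -0.8] w 0.08559785370756653
```

View pics/m5.png

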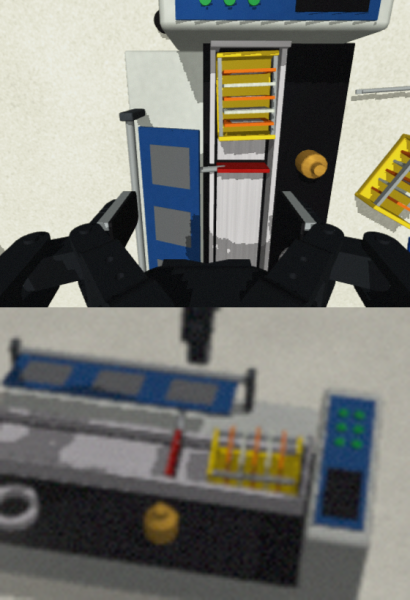

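```bash
python3 - <<'E'
import pickle
from h import *
q=np.load("feeder.npy");c,s=np.cos(q[2]),np.sin(q[2]);X=np.array([[c,-s],[s,c]])
d=pickle.load(open("d5.pkl","rb"))["wrist"]
h=cv2.cvtColor(d["frame"],cv2.COLOR_BGR2HSV);y=cv2.inRange(h,(18,150,80),(35,255,255))
v,u=np.where(y[:230,290:390]);u+=290
for n,a,b,z in[("rear",u[v==v.max()].mean(),v.max()+.5,.106),("front",u[v==v.min()].mean(),v.min()-.5,.106)]:print(n,a,b,((onz(d,a,b,z)[:2]-q[:2])@X).round(4))
m=cv2.inRange(h,(0,150,60),(8,255,255));m[:200]=0;v2,u2=np.where(m[:250,290:390])
print("leaf",((onz(d,330,np.median(v2),.096)[:2]-q[:2])@X).round(4),v2.min(),v2.max())
E
```

```text
rear 305.0 192.5 [0.0399 0.0269]
front 378.0 67.5 [ 0.1324 -0.0243]
leaf [0.0055 0.0039] 222 236
```

```bash
python3 -c "
from plant import r
print(r.sign_off())"
```

```text
the job is handed in; nothing more can be done
None
```

The job is handed in, though the sign-off gave no verdict: the yellow rack is home against the end stop (rear measured at about 40 mm past the gate), the red gate has sprung up behind it, and the hand is clear.

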